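Empty the drop-bottom tube bin into the tote

ROBOT

A 6-joint arm with a two-finger parallel gripper is mounted at the origin on the work surface. World frame = base frame: x ahead of the robot, y to its left, z up, the work surface at z = 0. Lengths are in m, angles in degrees, forces in N, time in s.
With the tool pointing down it reaches from about 0.4 to 0.825 m from the base axis. Payload 7 kg.
Tool frame: the origin (TCP) lies at the very end of the fingers, on their centre line; the grasp point (between the pads) lies 19 mm behind it; z points along the fingers, y is the line along which they close (so a half turn about z gives the same grasp; the last joint's range is limited). The gripper opens to 88 mm and grips with 3 to 60 N. Pads are 19 mm wide; open, the fingers measure 130 mm over their backs; the gripper's body (78 mm by 193 mm) begins 47 mm behind the grasp point.
Start: joints at [89.101, 20.546, 0.682, 0, -70.136, -16.507], TCP at [0.202, 0.644, 0.227] pointing down, gripper open.
Joint ranges: [-176.03, 176.03], [-82.01, 121.73], [-58.28, 71.71], [-173.87, 95.51], [-174.79, -0.11], [-173.66, 173.66]. Speed limits (degrees/s): [136.94, 136.94, 172.46, 180, 180, 180].

INTERFACE

Orientations are given as [roll, pitch, yaw] about the fixed x, y, z axes, in that order (R = Rz(yaw) Ry(pitch) Rx(roll)).
In Python, from plant import r gives the robot as it stands. The module is installed in compiled form; this text tells all that it offers.
- The arm moves only by the tool jog_arm, never from a script. Its arguments are lists of equal length, an entry for each row: "travel": the shift along the tool's x, y, z each as a share of 50 cm, from -1 to 1, a list of three; "dr": the turn, a rotation vector about the tool's x, y, z each as a share of 360 degrees, from -1 to 1, a list of three; "claw": the opening, from 0 (shut) to 1 (fully open). A call has exactly 10 rows; each row is the pose to reach, as a shift and turn from the pose commanded when the call began, along the tool's axes at that moment, turning the shorter way round; what a row does not reach only later rows make up. A row lasts 1/8 s, in which the tool goes at most 62.5 mm and 10.7 degrees, less where a joint would pass 70% of its speed; a pose out of reach is approached as far as the arm can. A call with a number of a shift or a turn outside -1 to 1 is refused whole. A call with a gripper value outside its range is refused whole. The fingers move at their own pace and stop on an object; "newtons" is the grip in N (left out, the last holds). Time passes only in rows, so rows that repeat a pose let the fingers close, or fill a call up. It gives the time, the measured TCP pose, the force, the opening and the grip force at its end, in the units of the state.
- r.get_state(): the state, without advancing time (a new reading comes with each control period).
- r.capture(name): name is "scene" or "top"; returns a dict with "pixels" (480x640x3 uint8, red, green, blue), "range_z" (480x640 float32, m along the optical axis (not along the pixel's ray), 0 where there is no reading), "fx", "fy", "cx", "cy" (pixels), "position" and "attitude" of the camera in the world. Camera axes: x right, y up, looking along -z (the intrinsics and any distortion apply to the point x, -y, -z); pixel columns grow to the right and rows downward; lengths in m; the calibration is good to about 2 mm. A picture is of the moment at which its call begins.
- r.close_job(): hands the job in; it is judged then, once.
Trained networks look in the newest picture that a camera, given by its name, has taken for a name from the list of things; names that differ only in an ending like _2 or _b are one class to them, and where a whole thing is asked for, a point or a joint stands for the part that bears it (a point fixed in the world has none). Each returns a list of dicts, best first, with "conf" (0 to 1); they miss things now and then, are a little off and sometimes report something else, mostly with a low value. They report only what shows in the picture. A call takes as long as a camera call. They do not tell look-alikes from the thing itself.
- r.boxes_of(name, camera): "extent" ([left, top, right, bottom] in pixels, round what is visible of it).
- r.regions_of(name, camera): "pixels" (480x640 bool, what is visible of it) and "extent" ([left, top, right, bottom] in pixels, round what is visible of it).
- r.tip_of(name, camera): "at" ([column, row] in pixels: a listed point, or the origin of a listed thing).
The state is a dict: "time_s": time; "joints": joint angles; "qd": joint speeds; "joint_torque": joint torques, N m; "tcp_pos": TCP position; "eef_rot": TCP orientation; "contact_force": force on the tool from outside, world axes, zero at the start; "moment": the same for the moment, N m; "gripper_width": finger opening in m; "gripper_force": force on a finger pad.
Only numpy, scipy, OpenCV 4.12 (cv2) and the standard library are available. Lean on these libraries where they do the work, as an engineer would, in place of code of your own. Each camera call takes 0.05 s, during which the arm holds its last target. There are 200 camera calls.

TASK

The three cut tubes in the drop-bottom bin are wanted in the blue tote. While the bin is still shut, set the tote on the bench squarely under the bin, its black lug towards the bin's open front and its far wall just short of the stand's uprights; then draw the red latch outwards so that the yellow floor swings down and all three tubes drop into the tote. Leave the tote standing there, the floor hanging open, and do not disturb the ring, spray can or screwdriver.

Things in the scene. Friction and masses are not known exactly. Their poses are not given: they have to be found in the camera images.
- bin: Fixed drop-bottom bin, elsewhere each time. Origin on the bench under the bin's middle; +x from its front to its stand, y across, z up. Grey open-topped box, outside 152 (x) by 202 (y) mm, rim 275 mm up, on two dark 20 mm uprights behind it: front faces at x = 115 mm, y = +90 and -90 mm. Under it all is clear from front and sides up to 192 mm.
- drop_spot (a point): Point on the bench top where the tote's centre belongs: fixed to the bin, at x = -30 mm, y = 0 in the bin's frame, same axes. The bin's front face is 46 mm in front (-x) of it; the uprights' front faces are 145 mm behind it (+x).
- flap (a joint): Hinge of the bin's yellow floor plate (138 x 184 x 8 mm, top 215 mm above the bench), rad: 0 shut, 1.15 fully open. Hinged along the bin's back edge (x = 70 mm in the bin's frame), it falls by its own weight once unlatched; its free edge then hangs about 89 mm above the bench at x = 14 mm, and the tubes slide down it towards the front.
- latch (a joint): Slide of the latch bolt, m: 0 to 0.006 at the start (shut), 0.045 fully drawn. It moves along the bin's -y (outwards from the side wall). Its tongue lies under the floor plate and frees it after about 0.020; it needs about 4 N, has no spring and stays where it is left.
- latch_grip (a point): Grip point on the red upright post of the latch; the post is 18 mm (x) by 14 mm (y) and rises to 282 mm above the bench, this point 17 mm below its top. It stands at the bin's -y side (bin frame x = -45, y = -155 mm when shut), 47 mm clear of the side wall. Pinch it from above across x, or push it outwards from the wall side. Axes of the bin.
- tote_center (a point): Middle of the blue open tote, half-way up (32.5 mm above its underside). Tote: 252 mm in x, 242 mm in y, 65 mm high, walls and floor 6 mm, 0.2 to 0.45 kg, free on the bench. Its -x side has the black lug.
- tote_grip (a point): Grip point on the tote's black upright lug, 93 mm above the tote's underside. The lug is 12 mm thick (x), 70 mm wide (y), rises to 110 mm, and sits outside the -x wall, its centre plane 132 mm from the tote's middle. Above the 65 mm rim both its faces are free. Axes of the tote.
- tube0_center (a point): Middle of black plastic tube 1 of 3: 50 mm outside diameter, 90 mm long, axis along its x, 42 mm bore, about 80 g. Starts lying on the bin's floor.
- tube1_center (a point): Middle of black plastic tube 2 of 3: 50 mm outside diameter, 90 mm long, axis along its x, 42 mm bore, about 80 g. Starts lying on the bin's floor.
- tube2_center (a point): Middle of black plastic tube 3 of 3: 50 mm outside diameter, 90 mm long, axis along its x, 42 mm bore, about 80 g. Starts lying on the bin's floor.
- baffle_ring: Bystander: brown MDF ring lying flat on the bench, 160 mm outside, 116 mm inside, 18 mm thick; origin at the centre of its underside. Lies on the side of the bin where the tote is not.
- spray_can: Bystander: standing spray can, 66 mm across, 190 mm high; origin at the centre of its underside.
- screwdriver: Bystander: screwdriver lying on the bench, about 200 mm long, orange handle; origin near its middle.
There are look-alikes about, which are no part of the job. Leave any turquoise look-alike of the part that bears tube2_center alone.

How it is judged (in metres and radians):
On the way, in this order (a step that is already met when the one before it is completed fails the run):
1. the tote stands squarely under the bin, lug to the front, while the floor is still shut (horizontal distance between tote_center and drop_spot below 0.045 m and angle between the x axis of tote_center and the x axis of drop_spot, either way round below 0.25 rad and x of tote_grip in the frame of drop_spot below -0.05 m and value of joint flap below 0.06 rad and height (world z) of tote_center below 0.04 m), for 0.2 s.
2. the latch is drawn and the floor hangs open (value of joint latch above 0.015 m and value of joint flap above 0.9 rad), for 0.1 s.
At the end, for the whole second after the job is handed in: All three tubes lie in the tote (middles within its walls and no more than 60 mm above its middle); the tote stands flat on the bench at rest, its centre within 45 mm of drop_spot, square to the bin within 0.25 rad, lug at the front; the floor hangs open by more than 0.9 rad (horizontal distance between tote_center and drop_spot below 0.045 m and angle between the x axis of tote_center and the x axis of drop_spot, either way round below 0.25 rad and x of tote_grip in the frame of drop_spot below -0.05 m and x of tube0_center in the frame of tote_center between -0.12 and 0.12 m and y of tube0_center in the frame of tote_center between -0.115 and 0.115 m and z of each of tube0_center, tube1_center, tube2_center in the frame of tote_center below 0.06 m and x of tube1_center in the frame of tote_center between -0.12 and 0.12 m and y of tube1_center in the frame of tote_center between -0.115 and 0.115 m and x of tube2_center in the frame of tote_center between -0.12 and 0.12 m and y of tube2_center in the frame of tote_center between -0.115 and 0.115 m and value of joint flap above 0.9 rad and height (world z) of tote_center below 0.04 m and angle between tote_center's own z axis and vertical below 0.08 rad and linear speed of tote below 0.02 m/s); the robot touches nothing.
It fails at once if the floor opens while the tote is not under the bin (value of joint flap above 0.15 rad and horizontal distance between tote_center and drop_spot above 0.07 m).
It fails at once if the baffle ring is disturbed (moved more than 30 mm) (distance of baffle_ring from where it was at the start of the episode above 0.03 m).
It fails at once if the spray can is disturbed (moved more than 30 mm) (distance of spray_can from where it was at the start of the episode above 0.03 m).
It fails at once if the screwdriver is disturbed (moved more than 30 mm) (distance of screwdriver from where it was at the start of the episode above 0.03 m).
It also fails if it takes over 56 s, if anything falls off the work surface, if the arm or the gripper's body presses on something with over 40 N, if the wrist force passes 120 N, or if a joint passes its speed limit or range.

## Working session

There is one attempt and no reset: what is moved stays moved. The work goes in short steps, Python scripts to look and compute and a tool call to move; the robot and the scene stay as the last step left them, time stands still between calls to the robot, and variables do not carry over. Pictures are saved under pics/ and viewed, at most 10 in all, crops included, and the job is handed in when it is done.

Besides the shell and the picture viewer there is one more tool, called as name(argument=value, ...) on one line, values as JSON. jog_arm: Moves the arm, as the interface text tells. Its arguments: {"type":"object","properties":{"travel":{"type":"array"},"dr":{"type":"array"},"claw":{"type":"array"},"newtons":{"type":"number"}},"required":["travel","dr","claw"]}

```bash
mkdir -p pics; cat > h.py <<'E'
import numpy as np, cv2
from scipy.spatial.transform import Rotation as R
from plant import r
def rot(a):
    a=np.array(a,float)
    if a.shape==(3,3): return a
    if a.size==4: return R.from_quat(a).as_matrix()
    return R.from_euler('xyz',a,degrees=True).as_matrix()
def cloud(c):
    v,u=np.mgrid[:480,:640]; z=c['range_z']
    p=np.stack([(u-c['cx'])/c['fx']*z,-(v-c['cy'])/c['fy']*z,-z],-1)
    w=p@rot(c['attitude']).T+np.array(c['position']); w[z==0]=np.nan
    return w
def save(n,im): cv2.imwrite('pics/'+n,im[...,::-1])
E
python3 - <<'E'
from h import *
for n in('scene','top'):
    c=r.capture(n); save(n+'0.png',c['pixels']); W=cloud(c)
    print(n,c['position'],c['attitude'],c['fx'])
    for k in('bin','tote_center','latch_grip','tote_grip','baffle_ring','spray_can','screwdriver','flap','tube2_center'):
        for d in r.regions_of(k,n)[:4]:
            m=d['pixels']; p=W[m]; print(k,round(d['conf'],2),d['extent'],np.nanmedian(p,0).round(3),np.nanmax(p[:,2]).round(3))
    for k in('latch_grip','tote_grip','tote_center','drop_spot','bin'):
        for d in r.tip_of(k,n)[:3]:
            u,v=map(int,d['at']); print(' tip',k,round(d['conf'],2),d['at'],W[v,u].round(3) if 0<=v<480 and 0<=u<640 else '')
E
```

```text
scene [ 1.45054052 -1.14831634  1.41277282] [49.43862273  0.26190848 37.96054484] 571.3649011118794
bin 0.7 [301.4, 199.6, 407.6, 327.1] [ 0.701 -0.011  0.226] 0.285
tote_center 0.78 [327.9, 190.2, 421.3, 261.4] [0.604 0.417 0.029] 0.276
tote_center 0.73 [301.8, 195.7, 407.4, 327.9] [ 0.702 -0.023  0.231] 0.285
tote_center 0.69 [343.8, 207.6, 372.6, 230.4] [0.629 0.075 0.254] 0.268
latch_grip 0.45 [299.1, 237.5, 317.8, 261.0] [ 0.577 -0.134  0.22 ] 0.285
tote_grip 0.85 [347.6, 190.6, 421.4, 261.7] [0.605 0.419 0.03 ] 0.213
tote_grip 0.67 [302.7, 197.1, 408.5, 327.9] [ 0.702 -0.008  0.225] 0.285
baffle_ring 0.65 [241.7, 299.4, 291.3, 346.1] [ 0.539 -0.295  0.015] 0.027
spray_can 0.68 [400.0, 161.2, 419.5, 208.3] [0.578 0.513 0.118] 0.195
screwdriver 0.53 [176.4, 347.3, 219.5, 380.1] [ 0.467 -0.557  0.021] 0.032
screwdriver 0.31 [317.3, 222.6, 347.8, 241.8] [ 0.617 -0.041  0.261] 0.27
tube2_center 0.94 [317.9, 320.0, 349.5, 345.7] [ 0.751 -0.207  0.041] 0.059
tube2_center 0.89 [344.1, 209.3, 374.7, 228.3] [0.629 0.074 0.254] 0.268
tube2_center 0.73 [397.2, 256.5, 432.8, 275.9] [0.795 0
[... 949 characters left out ...]
 0.029
baffle_ring 0.3 [510.3, 230.3, 521.2, 300.8] [ 0.463 -0.552  0.022] 0.031
spray_can 0.68 [87.1, 223.1, 138.6, 255.6] [0.555 0.514 0.166] 0.197
screwdriver 0.58 [510.0, 230.0, 525.1, 301.4] [ 0.463 -0.552  0.022] 0.031
flap 0.66 [266.7, 177.2, 346.9, 233.5] [0.634 0.041 0.215] 0.281
tube2_center 0.86 [267.2, 185.6, 288.3, 226.2] [0.615 0.086 0.26 ] 0.271
tube2_center 0.86 [215.8, 326.1, 254.7, 362.7] [0.288 0.224 0.044] 0.057
tube2_center 0.62 [375.2, 164.9, 395.8, 197.2] [ 0.733 -0.196  0.045] 0.056
tube2_center 0.61 [221.1, 150.2, 257.9, 180.1] [0.78  0.217 0.043] 0.056
 tip latch_grip 0.49 [374.3, 223.4] [ 0.569 -0.133  0.283]
 tip tote_center 0.66 [202.1, 250.6] [0.544 0.323 0.005]
```

View pics/top0.png

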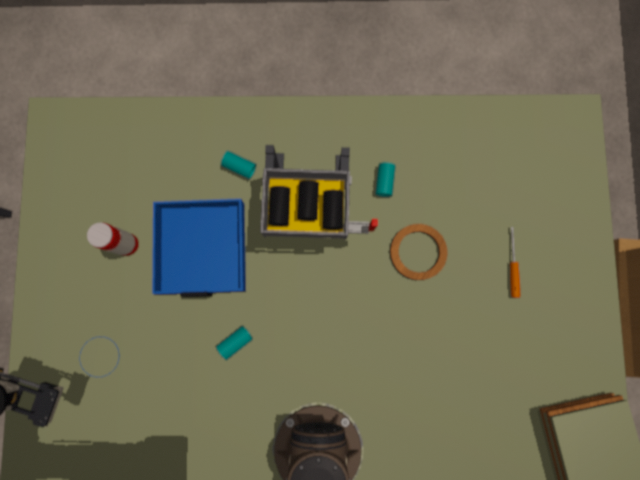

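View pics/scene0.png

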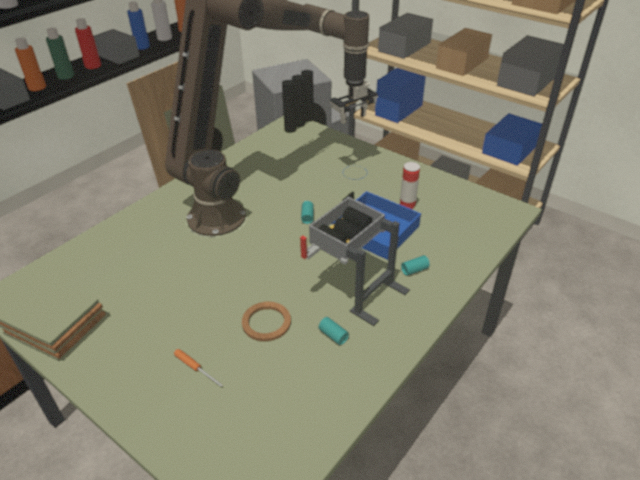

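The top picture shows the bin at about (305,203), open side towards the robot. The tote is at (200,248) with its lug at (196,294), and the latch post is at (374,224). The turquoise look-alikes are at (238,165), (386,180) and (234,343). The three black tubes in the bin are at (280,206), (308,200) and (333,210), and they fit the description. Next I fit the frames.

```bash
cat >> h.py <<'E'
def rect(P):
    c,s,a=cv2.minAreaRect(P[:,:2].astype(np.float32)*1000)
    while a>45: a-=90; s=s[::-1]
    while a<-45: a+=90; s=s[::-1]
    return np.array(c)/1000,np.array(s),a
def sel(W,x0,x1,y0,y1,z0,z1):
    m=(W[...,0]>x0)&(W[...,0]<x1)&(W[...,1]>y0)&(W[...,1]<y1)&(W[...,2]>z0)&(W[...,2]<z1)
    m=cv2.morphologyEx(m.astype(np.uint8),cv2.MORPH_OPEN,np.ones((2,2),np.uint8))>0
    return m,W[m]
def tote(c,W):
    h=cv2.cvtColor(c['pixels'],cv2.COLOR_RGB2HSV)
    b=(h[...,0]>100)&(h[...,0]<125)&(h[...,1]>120)
    m=b&(W[...,2]>.05)&(W[...,2]<.08)&(W[...,0]<.85)&(W[...,0]>.3)
    return rect(W[m]),m.sum()
E
python3 - <<'E'
from h import *
c=r.capture('top');W=cloud(c)
print('bench z',np.nanmedian(W[320:400,400:500,2]))
m,P=sel(W,.5,.78,-.12,.2,.262,.29)
h=cv2.cvtColor(c['pixels'],cv2.COLOR_RGB2HSV)
k=m&(h[...,1]<70)&(W[...,1]>-.085)
print('bin',rect(W[k]),k.sum())
print('tote',tote(c,W))
m,P=sel(W,.35,.46,.2,.45,.095,.125);print('lug',rect(P),P.mean(0),m.sum())
red=((h[...,0]<8)|(h[...,0]>172))&(h[...,1]>150)&(W[...,1]<-.05)&(W[...,2]>.26)
print('post',rect(W[red]),np.nanmedian(W[red],0),red.sum())
m,P=sel(W,.68,.9,-.12,.2,.1,.29)
big=cv2.resize(c['pixels'][120:320,130:400],None,fx=2.9,fy=2.9,interpolation=cv2.INTER_CUBIC);save('crop.png',big)
E
```

```text
bench z -0.0002773627713436033
bin (array([0.69538531, 0.01899522]), array([303.66760254, 207.93055725]), -0.8364334106445312) 1658
tote ((array([0.54724585, 0.32281912]), array([254.97645569, 243.39978027]), 1.473000407218933), np.int64(1018))
lug (array([0.41503464, 0.33138223]), array([ 9.42809868, 95.25147247]), 1.6241369247436523) [0.41446874 0.31715823 0.09642996] 134
post (array([ 0.57064764, -0.13342134]), array([17.71836662, 12.89938736]), -2.0470352172851562) [ 0.56972691 -0.13275346  0.28117826] 55
```

View pics/crop.png

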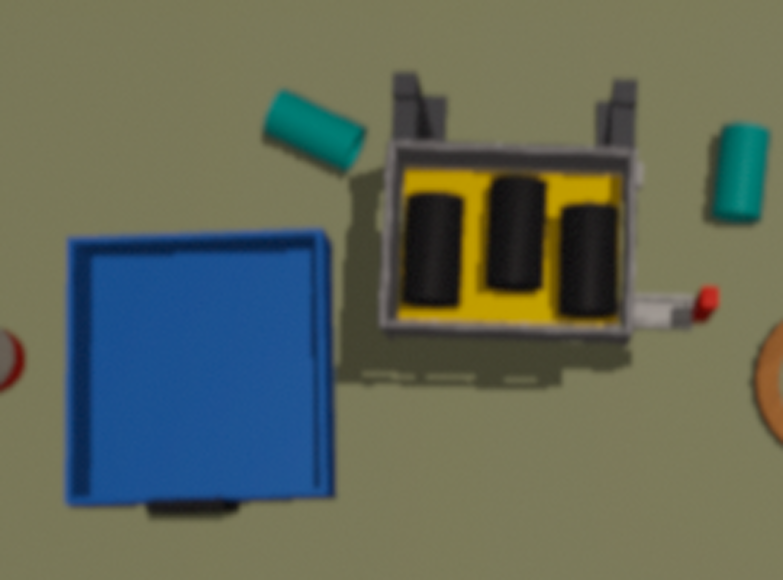

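The crop confirms the parts: the tote with its lug at the bottom, three black tubes on the yellow floor, and the red post at (707,303). The turquoise tubes lie apart from these. I refit the bin without its uprights.

```bash
python3 - <<'E'
from h import *
c=r.capture('top');W=cloud(c)
h=cv2.cvtColor(c['pixels'],cv2.COLOR_RGB2HSV)
for xm in(.71,.725,.74):
    k=(W[...,0]>.5)&(W[...,0]<xm)&(W[...,1]>-.085)&(W[...,1]<.2)&(W[...,2]>.262)&(W[...,2]<.29)&(h[...,1]<70)
    C,s,a=rect(W[k]);print(xm,C,s,a,k.sum())
# front edge line
P=W[k]; f=[]
for y in np.arange(-.07,.12,.01):
    q=P[abs(P[:,1]-y)<.005]
    if len(q)>2:f.append((y,q[:,0].min()))
f=np.array(f);pf=np.polyfit(f[:,0],f[:,1],1);print('front',pf,'yaw',-np.degrees(np.arctan(pf[0])))
for a in(-np.degrees(np.arctan(pf[0])),):
    R2=rot([0,0,a])[:2,:2]
    L=P[:,:2]@R2
    print('local ranges',np.percentile(L,[.5,99.5],axis=0))
    po=np.array([.5706,-.1334])-R2@[-.045,-.155];print('bin from post',po, 'drop',po+R2@[-.03,0])
s=r.get_state();print(s)
E
```

```text
0.71 [0.62933752 0.02438967] [167.46696472 202.26716614] -2.1181488037109375 1799
0.725 [0.63600031 0.02414325] [180.80160522 202.26716614] -2.1181488037109375 1814
0.74 [0.64440973 0.02383222] [197.63191223 202.26716614] -2.1181488037109375 1864
front [0.03852357 0.54526023] yaw -2.2061473297429806
local ranges [[ 0.5447927  -0.05190535]
 [ 0.73973853  0.14930539]]
bin from post [0.62153337 0.01975284] drop [0.59155561 0.02090769]
{'time_s': 1.6, 'joints': array([ 8.91016790e+01,  2.05476110e+01,  6.82812974e-01, -3.14222793e-04,
       -7.01358160e+01, -1.65083838e+01]), 'qd': array([ 1.06000223e-01, -1.40483027e-02,  5.85889664e-05,  4.58386121e-02,
       -4.33514588e-02,  6.45809615e-03]), 'joint_torque': array([-3.83389206e-04, -5.82355392e+01,  2.93290043e+01,  7.00239077e+00,
        1.25553409e-02, -2.12777388e-05]), 'tcp_pos': array([0.20192071, 0.64407642, 0.22655263]), 'eef_rot': array([ 1.79999327e+02,  1.08848675e-04, -1.74068115e+01]), 'contact_force': array([-0.77237831, -0.21669657,  0.11470584]), 'moment': array([ 0.02526416,  0.02862548, -0.01258982]), 'gripper_force': 0.0, 'gripper_width': 0.08762079721629312}
```

```bash
cat >> h.py <<'E'
def plan(*targets):  # each (x,y,z,yaw) ; relative to present pose
    s=r.get_state(); R0=rot(s['eef_rot']); p=s['tcp_pos']
    for t in targets:
        d=R0.T@(np.array(t[:3])-p)/.5
        v=R.from_matrix(R0.T@rot([180,0,t[3]])).as_rotvec(degrees=True)/360
        print(t,'travel',d.round(4).tolist(),'dr',v.round(4).tolist())
E
python3 - <<'E'
from h import *
plan((.415,.319,.18,1.5),(.415,.319,.076,1.5))
E
```

```text
(0.415, 0.319, 0.18, 1.5) travel [0.6011, 0.4929, 0.0931] dr [0.0, 0.0, -0.0525]
(0.415, 0.319, 0.076, 1.5) travel [0.6011, 0.4929, 0.3011] dr [0.0, 0.0, -0.0525]
```

jog_arm(travel=[[0.601,0.493,0.093],[0.601,0.493,0.093],[0.601,0.493,0.093],[0.601,0.493,0.093],[0.601,0.493,0.093],[0.601,0.493,0.093],[0.601,0.493,0.093],[0.601,0.493,0.093],[0.601,0.493,0.093],[0.601,0.493,0.093]], dr=[[0,0,-0.0525],[0,0,-0.0525],[0,0,-0.0525],[0,0,-0.0525],[0,0,-0.0525],[0,0,-0.0525],[0,0,-0.0525],[0,0,-0.0525],[0,0,-0.0525],[0,0,-0.0525]], claw=[1,1,1,1,1,1,1,1,1,1], newtons=55)

```text
time_s: 2.85
tcp_pos: [0.4145, 0.3201, 0.1802]
eef_rot: [-180.0, -0.0, 1.6]
contact_force: [-0.4, 0.9, 0.1]
gripper_width: 0.0874
gripper_force: 0.0
```

```bash
python3 - <<'E'
from h import *
c=r.capture('scene');W=cloud(c)
save('s1.png',cv2.resize(c['pixels'][110:290,260:470],None,fx=3.2,fy=3.2,interpolation=cv2.INTER_CUBIC))
print(r.get_state()['tcp_pos'])
plan((.415,.319,.076,1.5))
E
```

```text
[0.41447793 0.3199815  0.1800998 ]
(0.415, 0.319, 0.076, 1.5) travel [0.001, 0.002, 0.2082] dr [-0.0, -0.0, 0.0002]
```

View pics/s1.png

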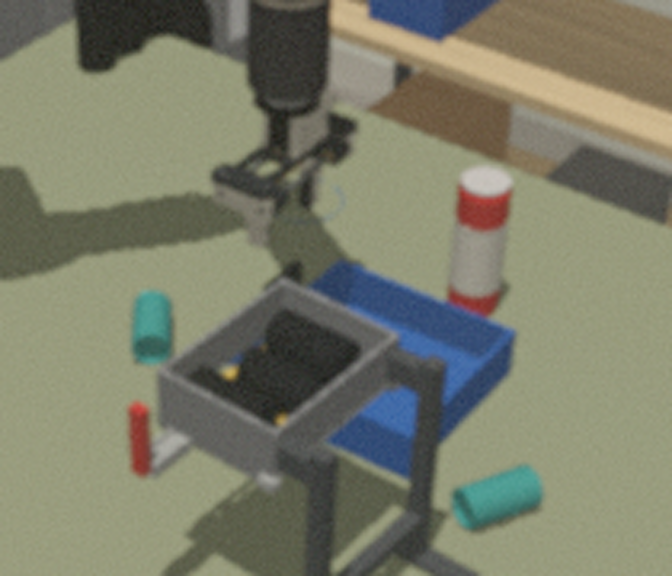

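The gripper at (270,200) is over the lug at (290,272). I descend and close.

jog_arm(travel=[[0.001,0.002,0.07],[0.001,0.002,0.12],[0.001,0.002,0.15],[0.001,0.002,0.18],[0.001,0.002,0.208],[0.001,0.002,0.208],[0.001,0.002,0.208],[0.001,0.002,0.208],[0.001,0.002,0.208],[0.001,0.002,0.208]], dr=[[0,0,0],[0,0,0],[0,0,0],[0,0,0],[0,0,0],[0,0,0],[0,0,0],[0,0,0],[0,0,0],[0,0,0]], claw=[1,1,1,1,1,1,0.5,0.5,0.5,0.5], newtons=55)

```text
time_s: 4.15
tcp_pos: [0.4157, 0.3184, 0.0767]
eef_rot: [-179.9, -0.0, 1.5]
contact_force: [-0.6, 0.3, 4.2]
gripper_width: 0.0696
gripper_force: 55.0
```

```bash
python3 - <<'E'
from h import *
s=r.get_state();print(s['tcp_pos'],s['gripper_width'],s['gripper_force'],s['contact_force'])
c=r.capture('top');print(tote(c,cloud(c)))
plan((.415,.031,.076,1.5),(.46,.031,.076,-2.1))
E
```

```text
[0.41574969 0.31836088 0.07669193] 0.06956498709388324 55.00125825405121 [-0.62062302  0.27590047  4.20252304]
((array([0.54942212, 0.32283521]), array([253.04284668, 243.37643433]), 1.8429242372512817), np.int64(795))
(0.415, 0.031, 0.076, 1.5) travel [-0.0166, 0.5744, 0.0008] dr [-0.0001, -0.0001, 0.0]
(0.46, 0.031, 0.076, -2.1) travel [0.0733, 0.5768, 0.0009] dr [-0.0001, -0.0001, 0.01]
```

jog_arm(travel=[[0,0.01,0],[0,0.03,0],[0,0.06,0],[0,0.09,0],[0,0.12,0],[0,0.16,0],[0,0.2,0],[0,0.23,0],[0,0.25,0],[0,0.26,0]], dr=[[0,0,0],[0,0,0],[0,0,0],[0,0,0],[0,0,0],[0,0,0],[0,0,0],[0,0,0],[0,0,0],[0,0,0]], claw=[0.5,0.5,0.5,0.5,0.5,0.5,0.5,0.5,0.5,0.5])

```text
time_s: 5.45
tcp_pos: [0.4195, 0.1879, 0.0766]
eef_rot: [-179.9, -0.1, 1.5]
contact_force: [0.3, 5.7, 5.7]
gripper_width: 0.0694
gripper_force: 55.0
```

```bash
python3 - <<'E'
from h import *
c=r.capture('top');W=cloud(c);print(tote(c,W)); save('t2.png',c['pixels'][120:360,100:420].repeat(2,0).repeat(2,1))
plan((.415,.031,.077,1.5),(.46,.031,.077,-2.1))
E
```

```text
((array([0.55263416, 0.19206242]), array([251.62844849, 242.16273499]), 1.5224847793579102), np.int64(523))
(0.415, 0.031, 0.077, 1.5) travel [-0.0169, 0.3126, -0.0011] dr [-0.0002, -0.0002, -0.0]
(0.46, 0.031, 0.077, -2.1) travel [0.073, 0.3149, -0.001] dr [-0.0002, -0.0002, 0.01]
```

View pics/t2.png

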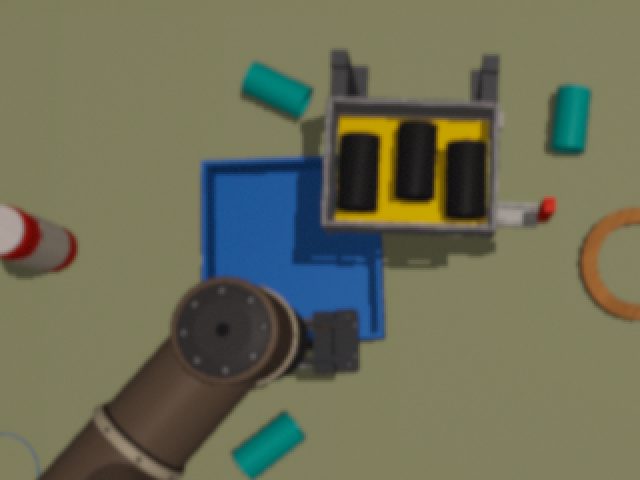

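The tote has followed without slipping in yaw; its rim in the picture runs from (203,160) to (383,338). I continue sideways, then inwards.

jog_arm(travel=[[0,0.02,0],[0,0.05,0],[0,0.09,0],[0,0.13,0],[0,0.17,0],[0,0.21,0],[0,0.25,0],[0,0.28,0],[0,0.305,0],[0,0.314,0]], dr=[[0,0,0],[0,0,0],[0,0,0.001],[0,0,0.002],[0,0,0.003],[0,0,0.005],[0,0,0.007],[0,0,0.009],[0,0,0.01],[0,0,0.01]], claw=[0.5,0.5,0.5,0.5,0.5,0.5,0.5,0.5,0.5,0.5])

```text
time_s: 6.75
tcp_pos: [0.4236, 0.0309, 0.0767]
eef_rot: [-179.9, -0.1, -2.1]
contact_force: [0.4, 6.1, 6.2]
gripper_width: 0.0693
gripper_force: 55.0
```

```bash
python3 - <<'E'
from h import *
plan((.459,.030,.077,-2.1))
E
```

```text
(0.459, 0.03, 0.077, -2.1) travel [0.0707, -0.0009, -0.0005] dr [-0.0002, -0.0003, -0.0001]
```

jog_arm(travel=[[0.01,0,0],[0.02,0,0],[0.03,0,0],[0.04,0,0],[0.05,0,0],[0.06,0,0],[0.07,0,0],[0.071,0,0],[0.071,0,0],[0.071,0,0]], dr=[[0,0,0],[0,0,0],[0,0,0],[0,0,0],[0,0,0],[0,0,0],[0,0,0],[0,0,0],[0,0,0],[0,0,0]], claw=[0.5,0.5,0.5,0.5,0.5,0.5,0.5,0.5,0.5,0.5])

```text
time_s: 8.0
tcp_pos: [0.4507, 0.0261, 0.0763]
eef_rot: [179.7, 0.7, -2.2]
contact_force: [-31.4, 1.3, 44.4]
gripper_width: 0.0695
gripper_force: 55.1
```

```bash
python3 - <<'E'
from h import *
print(r.get_state()['tcp_pos'])
for n in('scene','top'):
    c=r.capture(n);W=cloud(c)
    h=cv2.cvtColor(c['pixels'],cv2.COLOR_RGB2HSV)
    b=(h[...,0]>100)&(h[...,0]<125)&(h[...,1]>120)&(W[...,2]<.1)&(W[...,2]>.03)&(W[...,0]>.4)&(W[...,0]<.8)&(abs(W[...,1])<.25)
    P=W[b];print(n,b.sum(),rect(P))
    save('f_%s.png'%n,c['pixels'][100:350,200:500].repeat(2,0).repeat(2,1))
plan((.46,.03,.2,-2.1))
E
```

```text
[0.45068847 0.02609603 0.07631566]
scene 930 (array([0.58909479, 0.02289876]), array([256.98632812, 253.16168213]), -1.5440139770507812)
top 246 (array([0.58119678, 0.02396024]), array([248.37417603, 239.76434326]), -0.9130630493164062)
(0.46, 0.03, 0.2, -2.1) travel [0.0153, -0.0073, -0.2476] dr [0.0008, 0.0019, -0.0004]
```

View pics/f_top.png

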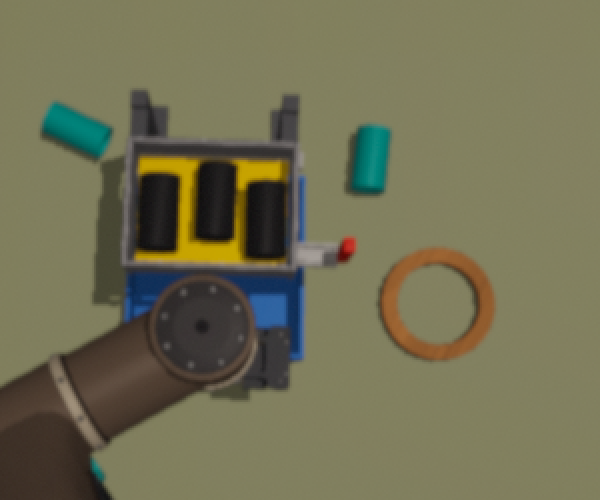

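The top picture shows the tote under the bin, but the wrist reads -31 N in x and +44 N in z. The wrist's round end at (202,326) comes close to the bin's front rim. I check it from the side.

```bash
python3 - <<'E'
from h import *
s=r.get_state();print(s['contact_force'],s['moment'],s['joints'],s['joint_torque'])
c=r.capture('top');W=cloud(c)
for v in range(232,292,5): print(v,[W[v,u].round(3).tolist() for u in(301,320,334)])
E
python3 -c "
import cv2;i=cv2.imread('pics/f_scene.png');cv2.imwrite('pics/fs.png',cv2.resize(i[100:460,60:500],None,fx=1.6,fy=1.6))"
```

```text
[-31.91965262   0.60758852  44.30423206] [ 0.77234352 11.06218363  0.05451486] [ 28.35492282   9.2624663  -37.52048554  -0.15766607 -43.95817769
  59.52285129] [ -1.34145789 -18.3430624   25.92855155   7.10932687   9.49424654
  -0.10608035]
232 [[0.551, 0.035, 0.275], [0.55, -0.009, 0.278], [0.56, -0.043, 0.215]]
237 [[0.547, 0.036, 0.224], [0.545, -0.009, 0.233], [0.545, -0.042, 0.237]]
242 [[0.495, 0.028, 0.516], [0.564, -0.011, 0.007], [0.564, -0.051, 0.007]]
247 [[0.486, 0.028, 0.518], [0.486, -0.007, 0.514], [0.549, -0.051, 0.008]]
252 [[0.476, 0.028, 0.522], [0.477, -0.006, 0.517], [0.535, -0.051, 0.009]]
257 [[0.468, 0.028, 0.519], [0.468, -0.006, 0.517], [0.521, -0.05, 0.006]]
262 [[0.458, 0.028, 0.52], [0.458, -0.006, 0.518], [0.507, -0.05, 0.004]]
267 [[0.45, 0.028, 0.519], [0.45, -0.006, 0.516], [0.478, -0.044, 0.184]]
272 [[0.441, 0.028, 0.52], [0.441, -0.006, 0.515], [0.465, -0.043, 0.186]]
277 [[0.432, 0.028, 0.519], [0.432, -0.006, 0.515], [0.453, -0.043, 0.183]]
282 [[0.423, 0.028, 0.517], [0.423, -0.006, 0.512], [0.441, -0.043, 0.187]]
287 [[0.414, 0.028, 0.515], [0.419, -0.007, 0.41], [0.429, -0.043, 0.185]]
```

View pics/fs.png

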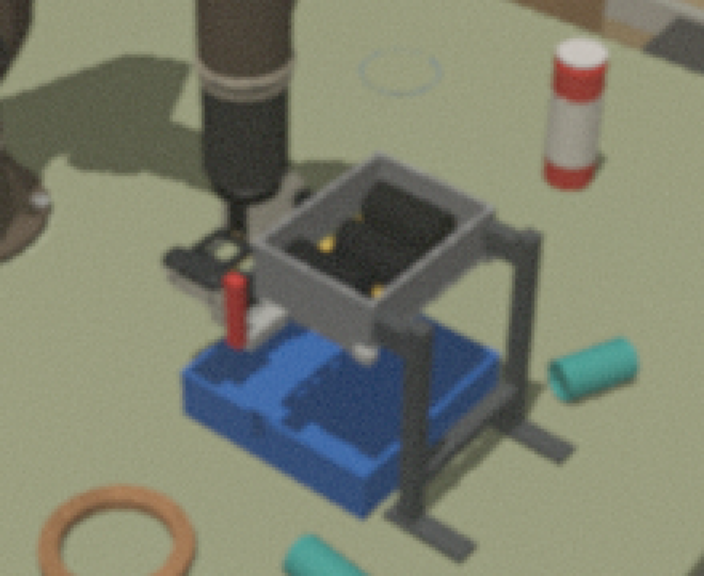

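The tote is in place to within about 10 mm, but something on the wrist side presses on the bin front. I back off a little to relieve it.

jog_arm(travel=[[-0.005,0,0],[-0.01,0,0],[-0.015,0,0],[-0.02,0,0],[-0.025,0,0],[-0.03,0,0],[-0.03,0,0],[-0.03,0,0],[-0.03,0,0],[-0.03,0,0]], dr=[[0,0,0],[0,0,0],[0,0,0],[0,0,0],[0,0,0],[0,0,0],[0,0,0],[0,0,0],[0,0,0],[0,0,0]], claw=[0.5,0.5,0.5,0.5,0.5,0.5,0.5,0.5,0.5,0.5])

```text
time_s: 9.4
tcp_pos: [0.4443, 0.0304, 0.0765]
eef_rot: [-180.0, -0.1, -2.0]
contact_force: [4.1, -0.1, 5.7]
gripper_width: 0.0695
gripper_force: 55.0
```

```bash
python3 - <<'E'
from h import *
s=r.get_state();print(s['tcp_pos'],s['eef_rot'],s['contact_force'],s['moment'])
for n in('top','scene'):
    c=r.capture(n);W=cloud(c)
    h=cv2.cvtColor(c['pixels'],cv2.COLOR_RGB2HSV)
    b=(h[...,0]>100)&(h[...,0]<125)&(h[...,1]>120)&(W[...,2]<.08)&(W[...,2]>.055)&(W[...,0]>.4)&(W[...,0]<.8)&(abs(W[...,1])<.25)
    print(n,rect(W[b]),W[b].min(0),W[b].max(0))
E
```

```text
[0.44425208 0.03037374 0.07654199] [-1.79995567e+02 -8.97928201e-02 -2.04563776e+00] [ 4.08228722 -0.05318461  5.70778849] [-1.28730247 -1.62905152  0.44062204]
top (array([0.51223608, 0.03042204]), array([122.26912689, 238.99102783]), -0.6726303100585938) [ 0.44979395 -0.08959242  0.05502745] [0.57340888 0.14967772 0.07169743]
scene (array([0.58166888, 0.02351284]), array([260.01852417, 246.32981873]), -0.6739959716796875) [ 0.45079489 -0.10084726  0.05501098] [0.7108091  0.14615285 0.07424827]
```

jog_arm(travel=[[0,0,0],[0,0,0],[0,0,0],[0,0,0],[0,0,-0.05],[0,0,-0.12],[-0.02,0,-0.22],[-0.05,0,-0.32],[-0.08,0,-0.42],[-0.08,0,-0.46]], dr=[[0,0,0],[0,0,0],[0,0,0],[0,0,0],[0,0,0],[0,0,0],[0,0,0],[0,0,0],[0,0,0],[0,0,0]], claw=[1,1,1,1,1,1,1,1,1,1])

```text
time_s: 10.75
tcp_pos: [0.4035, 0.032, 0.3093]
eef_rot: [-179.8, -0.3, -2.1]
contact_force: [0.7, 0.3, 0.2]
gripper_width: 0.0878
gripper_force: 0.0
```

```bash
python3 - <<'E'
from h import *
for n in('scene',):
    c=r.capture(n);W=cloud(c)
    h=cv2.cvtColor(c['pixels'],cv2.COLOR_RGB2HSV)
    b=(h[...,0]>100)&(h[...,0]<125)&(h[...,1]>120)&(W[...,2]<.08)&(W[...,2]>.055)&(W[...,0]>.4)&(W[...,0]<.8)&(abs(W[...,1])<.25)
    print(n,rect(W[b]))
plan((.45,-.15,.36,-47),(.5705,-.1334,.36,-92),(.5705,-.1334,.248,-92))
E
```

```text
scene (array([0.58346448, 0.0247458 ]), array([252.97267151, 248.98777771]), -1.3057708740234375)
(0.45, -0.15, 0.36, -47) travel [0.1048, 0.3605, -0.099] dr [-0.0008, -0.0007, 0.1248]
(0.5705, -0.1334, 0.36, -92) travel [0.3444, 0.3187, -0.0974] dr [-0.0011, -0.0004, 0.2498]
(0.5705, -0.1334, 0.248, -92) travel [0.343, 0.3193, 0.1266] dr [-0.0011, -0.0004, 0.2498]
```

jog_arm(travel=[[0.02,0.08,-0.05],[0.06,0.18,-0.1],[0.1,0.28,-0.1],[0.105,0.36,-0.1],[0.105,0.36,-0.1],[0.15,0.35,-0.1],[0.22,0.335,-0.1],[0.3,0.32,-0.098],[0.344,0.319,-0.098],[0.344,0.319,-0.098]], dr=[[0,0,0.028],[0,0,0.056],[0,0,0.084],[0,0,0.112],[0,0,0.14],[0,0,0.168],[0,0,0.196],[0,0,0.224],[0,0,0.25],[0,0,0.25]], claw=[1,1,1,1,1,1,1,1,1,1])

```text
time_s: 12.05
tcp_pos: [0.5703, -0.1337, 0.3529]
eef_rot: [179.8, -0.0, -92.1]
contact_force: [0.1, -1.1, -0.9]
gripper_width: 0.0872
gripper_force: 0.0
```

```bash
python3 - <<'E'
from h import *
s=r.get_state();print(s['joints'])
c=r.capture('scene');W=cloud(c)
h=cv2.cvtColor(c['pixels'],cv2.COLOR_RGB2HSV)
red=((h[...,0]<8)|(h[...,0]>172))&(h[...,1]>150)&(abs(W[...,1]+.13)<.05)&(W[...,2]>.2)&(W[...,2]<.3)
print(W[red].min(0),W[red].max(0),red.sum())
save('l.png',cv2.resize(c['pixels'][150:330,230:450],None,fx=3.2,fy=3.2))
plan((.5705,-.1334,.248,-92))
E
```

```text
[ 5.90324679e+00  9.11631390e+00  1.45839624e+00 -2.24927731e-02
 -8.25341524e+01 -8.04839482e+00]
[ 0.56613056 -0.14511541  0.2030483 ] [ 0.58927749 -0.12814269  0.28633515] 99
(0.5705, -0.1334, 0.248, -92) travel [-0.0009, -0.0025, 0.2111] dr [0.0004, 0.0, -0.0]
```

View pics/l.png

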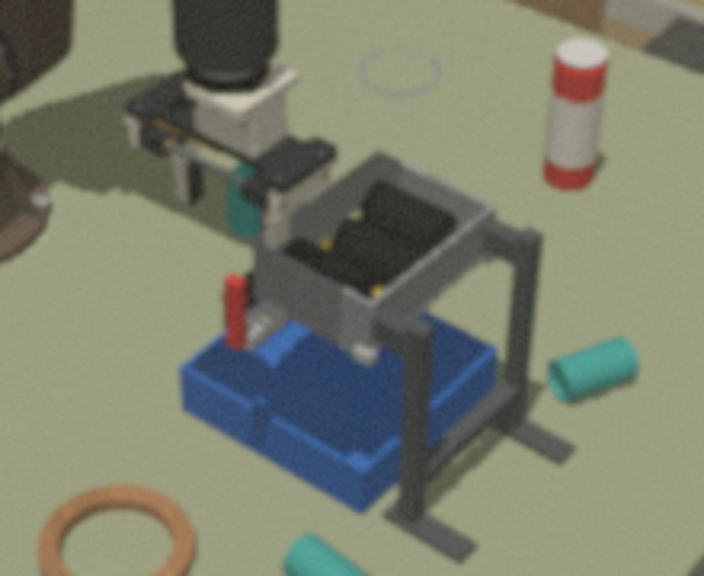

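The open fingers are above the red post at (235,310), and the tote stands square under the bin. I descend and pinch.

jog_arm(travel=[[0,0,0.07],[0,0,0.12],[0,0,0.16],[0,0,0.19],[0,0,0.211],[0,0,0.211],[0,0,0.211],[0,0,0.211],[0,0,0.211],[0,0,0.211]], dr=[[0,0,0],[0,0,0],[0,0,0],[0,0,0],[0,0,0],[0,0,0],[0,0,0],[0,0,0],[0,0,0],[0,0,0]], claw=[1,1,1,1,1,0.1,0.1,0.1,0.1,0.1], newtons=30)

```text
time_s: 13.35
tcp_pos: [0.5695, -0.1339, 0.2498]
eef_rot: [-180.0, 0.0, -92.1]
contact_force: [-0.3, -0.8, -0.1]
gripper_width: 0.0434
gripper_force: 0.0
```

jog_arm(travel=[[0,0,0],[0,0,0],[0,0,0],[0,0,0],[0,0,0],[0.005,0,0],[0.01,0,0],[0.015,0,0],[0.02,0,0],[0.02,0,0]], dr=[[0,0,0],[0,0,0],[0,0,0],[0,0,0],[0,0,0],[0,0,0],[0,0,0],[0,0,0],[0,0,0],[0,0,0]], claw=[0.1,0.1,0.1,0.1,0.1,0.1,0.1,0.1,0.1,0.1])

```text
time_s: 14.6
tcp_pos: [0.5709, -0.1431, 0.2496]
eef_rot: [-179.8, 0.1, -92.1]
contact_force: [6.4, 2.9, -1.6]
gripper_width: 0.0178
gripper_force: 30.0
```

Held (17.8 mm), and it moves. I draw it out fully.

jog_arm(travel=[[0.01,0,0],[0.02,0,0],[0.03,0,0],[0.04,0,0],[0.05,0,0],[0.055,0,0],[0.06,0,0],[0.06,0,0],[0.06,0,0],[0.06,0,0]], dr=[[0,0,0],[0,0,0],[0,0,0],[0,0,0],[0,0,0],[0,0,0],[0,0,0],[0,0,0],[0,0,0],[0,0,0]], claw=[0.1,0.1,0.1,0.1,0.1,0.1,0.1,0.1,0.1,0.1])

```text
time_s: 15.85
tcp_pos: [0.5697, -0.1734, 0.2496]
eef_rot: [-179.8, 0.0, -92.1]
contact_force: [6.3, 1.3, -2.7]
gripper_width: 0.0179
gripper_force: 30.0
```

jog_arm(travel=[[0,0,0],[0,0,0],[0,0,0],[0,0,0],[0,0,-0.05],[0,0,-0.1],[0,0,-0.15],[0,0,-0.2],[0,0,-0.25],[0,0,-0.3]], dr=[[0,0,0],[0,0,0],[0,0,0],[0,0,0],[0,0,0],[0,0,0],[0,0,0],[0,0,0],[0,0,0],[0,0,0]], claw=[0.6,0.6,0.6,0.6,0.6,0.6,0.6,0.6,0.6,0.6])

```text
time_s: 17.1
tcp_pos: [0.5678, -0.1739, 0.4005]
eef_rot: [-180.0, 0.0, -92.1]
contact_force: [0.2, -0.1, 0.5]
gripper_width: 0.053
gripper_force: 0.0
```

```bash
python3 - <<'E'
from h import *
c=r.capture('scene');a=c['pixels'][170:330,260:430]
W=cloud(c);h=cv2.cvtColor(c['pixels'],cv2.COLOR_RGB2HSV)
b=(h[...,0]>100)&(h[...,0]<125)&(h[...,1]>120)&(W[...,2]<.08)&(W[...,2]>.055)&(W[...,0]>.4)&(W[...,0]<.8)&(abs(W[...,1])<.25)
print(rect(W[b]))
c=r.capture('top');t=c['pixels'][130:290,230:400]
save('end.png',cv2.resize(np.hstack([a,t]),None,fx=2.3,fy=2.3))
for n in('tube2_center',):
    W=cloud(c)
    for d in r.regions_of(n,'top'): print(d['conf'],d['extent'],np.nanmedian(W[d['pixels']],0))
E
```

```text
(array([0.58491162, 0.0257561 ]), array([252.58427429, 250.73605347]), -1.0216445922851562)
0.62 [221.2, 149.7, 246.9, 176.0] [0.78410735 0.22945551 0.04549632]
0.61 [218.6, 326.4, 253.2, 360.2] [0.28733572 0.22346046 0.0447055 ]
0.24 [354.0, 225.2, 384.8, 233.0] [ 0.57040093 -0.1341808   0.20749019]
```

View pics/end.png

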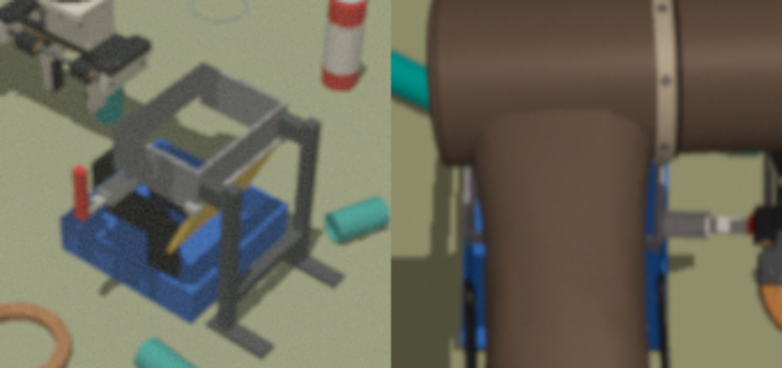

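The floor hangs open, the dark tubes are in the tote, and nothing else has moved. I swing the arm away for one last look.

jog_arm(travel=[[0.1,0,0],[0.2,0,0],[0.3,0.05,0],[0.4,0.1,0],[0.5,0.1,0],[0.6,0.1,0],[0.6,0.1,0],[0.6,0.1,0],[0.6,0.1,0],[0.6,0.1,0]], dr=[[0,0,0],[0,0,0],[0,0,0],[0,0,0],[0,0,0],[0,0,0],[0,0,0],[0,0,0],[0,0,0],[0,0,0]], claw=[0.6,0.6,0.6,0.6,0.6,0.6,0.6,0.6,0.6,0.6])

```text
time_s: 18.5
tcp_pos: [0.5073, -0.4709, 0.4002]
eef_rot: [-180.0, -0.0, -92.0]
contact_force: [-0.8, 0.3, -0.1]
gripper_width: 0.0527
gripper_force: 0.0
```

```bash
python3 - <<'E'
from h import *
s=r.get_state();print(s['tcp_pos'],s['contact_force'])
c=r.capture('scene');a=c['pixels'][170:330,260:430]
c=r.capture('top');t=c['pixels'][130:290,230:400]
save('end2.png',cv2.resize(np.hstack([a,t]),None,fx=2.3,fy=2.3,interpolation=cv2.INTER_CUBIC))
E
```

```text
[ 0.50734125 -0.4709003   0.40017616] [-0.77232748  0.30667374 -0.09510556]
```

View pics/end2.png

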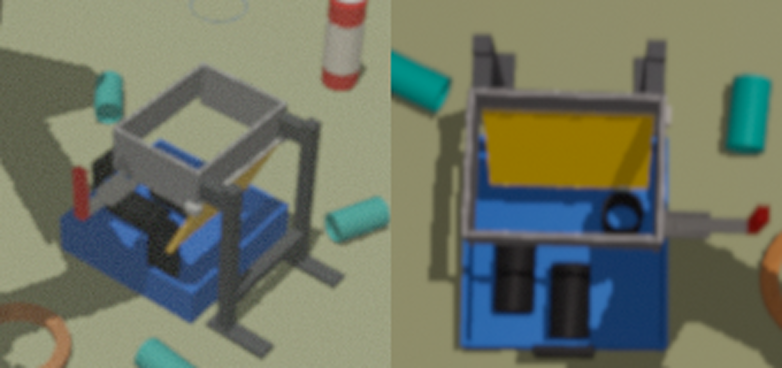

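All three tubes are in the tote: two lying at (513,278) and (570,300), one standing on end at (622,212). The floor hangs open and the arm is clear, so I hand it in.

```bash
python3 -c "
from plant import r
print(r.close_job())"
```

```text
the job is handed in; nothing more can be done
None
```

The job is handed in: all three tubes are in the tote under the bin, the floor hangs open and the bystanders look undisturbed; the wrist pressed on the bin with roughly 30–55 N while I set the tote, and the judge gave no verdict on that or anything else.

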